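# Swap the chopper jars and hold the dial at the third click

### The arm

A 6-joint arm with a two-finger parallel gripper is mounted at the origin on the work surface. World frame = base frame: x ahead of the robot, y to its left, z up, the work surface at z = 0. Lengths are in m, angles in degrees, forces in N, time in s.
With the tool pointing down it reaches from about 0.25 to 0.725 m from the base axis. Payload 9.7 kg.
Tool frame: the origin (TCP) lies on the centre line of the jaws, within the pads' length; the fingertips stand 22 mm ahead of it and the grasp point (between the pads) lies 3 mm ahead of it; z points along the fingers, y is the direction in which the jaws open and shut (so a half turn about z gives the same grasp; the last joint's range is limited). The gripper opens to 85 mm and grips with 20 to 120 N. Pads are 22 mm wide; open, the fingers measure 114 mm over their backs; the gripper's body (76 mm by 85 mm) begins 54 mm behind the grasp point. The pads swing forward as they close: fully open they stand 13 mm farther back than shut.
Start: joints at [75.917, 4.979, 10.078, 95.1, 0, 90], TCP at [0.134, 0.533, 0.253] pointing down, gripper open.
Joint ranges: [-179.16, 179.16], [-48.56, 103.87], [-65.8, 70.77], [-126.05, 130.52], [-82.76, 87.17], [-180, 180]. Speed limits (degrees/s): [127.2, 127.2, 147.25, 180, 180, 180].

### API

Orientations are given as [roll, pitch, yaw] about the fixed x, y, z axes, in that order (R = Rz(yaw) Ry(pitch) Rx(roll)).
In Python, from workcell import get_obs, camera, camera_params, job_done gives the robot as it stands.
- The arm moves only by the tool servo_tool, never from a script. Its argument "steps" is a list of rows, each an object of numbers: "x", "y", "z": the shift along the world's x, y, z in mm; "yaw": the turn about the world's z in degrees. A call has 1 to 12 rows; each row is the pose to reach, as a shift and turn from the pose measured when the call began; what a row does not reach only later rows make up. A row lasts 1/8 s, in which the tool goes at most 62.5 mm and 10.7 degrees, less where a joint would pass 70% of its speed; a pose out of reach is approached as far as the arm can. A call with a gripper value outside its range is refused whole. "grip" is the finger opening in mm, from 0 to 85.4, set as the call begins (left out, the last holds). The fingers move at their own pace and stop on an object; "grip_force" is the grip in N (left out, the last holds). Time passes only in rows, so rows that repeat a pose let the fingers close. It gives the time, the measured TCP pose, the force and the opening at its end, in the units of the state.
- get_obs(): the state, without advancing time (a new reading comes with each control period).
- camera(name): name is "side" or "top" or "wrist"; returns (picture, depth): 400x640x3 uint8, red, green, blue; 400x640 float32, m along the optical axis (not along the pixel's ray), 0 where there is no reading.
- camera_params(name): a dict with "intrinsics" (3x3 intrinsics, pixels), "rvec" (rotation vector, rad) and "tvec" (3), from world to camera coordinates, as OpenCV has them; the wrist camera has in their place "hand_eye" (4x4, takes a point from camera to tool coordinates, whose origin is the TCP and whose axes are the flange's). Camera axes: x right, y down, z forward; pixel columns grow to the right and rows downward; lengths in m; the calibration is good to about 2 mm. A picture is of the moment at which its call begins: read the wrist's pose just before it. camera_params takes no time and is no camera call.
- job_done(): hands the job in, once; it reports no verdict.
The state is a dict: "time": time; "q": joint angles; "qd": joint speeds; "joint_efforts": joint torques, N m; "ee_pos": TCP position; "tcp_rot": TCP orientation; "wrist_force": force on the tool from outside, world axes, zero at the start; "torque": the same for the moment, N m; "opening": finger opening in m.
Only numpy, scipy, OpenCV 4.12 (cv2) and the standard library are available. Lean on these libraries where they do the work, as an engineer would, in place of code of your own. Each camera call takes 0.05 s, during which the arm holds its last target.

### The job

Swap the two jars, keeping them upright: the red-lidded jar goes down into the ring on the chopper's drive seat, the green-lidded one into the white holder ring on the blue board. Then, with both jars let go, turn the chopper's spring-return dial clockwise past the first two clicks to the third (its pointer at the wide orange mark, no farther) and finish while still holding it there with the gripper, since it springs back when let go. Leave everything else where it stands, and do not turn the dial before both jars are in place.

Things in the scene. Friction and masses are not known exactly. Their poses are not given: they have to be found in the camera images.
- red_jar: Closed jar with a red lid and a red band round its grey side, the one to be chopped. Starts in the white holder ring on the blue board. 58 mm across, 95 mm tall, about 300 g; a plain closed upright cylinder that can be gripped anywhere on its upper half. Origin at the centre of its underside, z up.
- green_jar: Closed jar with a green lid and a green band round its grey side, already chopped. Starts on the chopper's drive seat. 58 mm across, 95 mm tall, about 300 g; a plain closed upright cylinder that can be gripped anywhere on its upper half. Origin at the centre of its underside, z up.
- drive_seat (a point): Centre of the drive seat's floor, on top of the chopper base (white housing 170 x 320 x 60 mm tall, fixed to the table). The seat is flat, 60 mm above the table, inside a black ring of 66 mm inner and 76 mm outer diameter that stands 9 mm high. x, y as the housing's: y along its long side; the dial's axis is at (-15, +170) mm from here.
- holder_seat (a point): Centre of the floor of the white holder ring on the blue cutting board (240 x 300 x 16 mm thick, fixed to the table). Floor 16 mm above the table, ring 66 mm inner and 76 mm outer diameter, 9 mm high. x, y as the board's: y along its long side.
- board_free (a point): A point on top of the blue board (16 mm above the table), 150 mm from the holder along the board's +y: clear flat board for at least 60 mm all round, handy for parking a jar.
- dial_grip (a point): Middle of the dial's grip bar, on its vertical turning axis, 93 mm above the table, 33 mm above the housing's top. The black bar is 46 mm long (this point's x), 16 mm thick (its y) and 32 mm high, from 11 to 43 mm above the housing's top, on a round black skirt of 62 mm diameter. The point turns with the dial. An orange stripe marks the bar's pointer end (-x).
- dial (a joint): Turn of the dial, rad, clockwise seen from above; 0 at rest (stop), where the bar lies across the housing's long side. A spring always turns it back to 0 when let go, from any position (0.09 N m at 0, 0.16 N m at 1.2, with bumps of about 0.05 N m more between positions). Clicks (detents) lie at 0.4, 0.8 and 1.2 rad (the third, wide orange mark); the bumps are at 0.2, 0.6, 1.0 and 1.4. Past the last bump it runs on to a stop at 1.7: too far.
- white_jar: Jar of the same shape with a white lid and band (58 mm across, 95 mm tall), standing at the table's far side. Not part of the job. Origin at the centre of its underside.
- onion: Brown onion, 68 mm across and 68 mm tall, on the blue board. Not part of the job. Origin at the centre of its underside.
- cucumber: Dark green cucumber, 167 mm long and 37 mm thick, lying on the blue board along its far edge (length along its y). Not part of the job. Origin at the centre of its underside.
- jicama: Peeled cream-coloured root, 110 mm across and 90 mm tall, on the table. Not part of the job. Origin at the centre of its underside.
- wood_bowl: Round wooden bowl, 120 mm across and 70 mm tall, on the table to the robot's right. Not part of the job. Origin at the centre of its underside.
- deli_tub: Amber tub with white lid, 84 mm across and 120 mm tall, at the table's far side. Not part of the job. Origin at the centre of its underside.
Mind the look-alikes: they are no part of the job. Several things have the shape of the green_jar; the one meant has the colours described above.

How it is judged:
By the outcome, as a careful person would: the job done as asked, in the order asked, and still so for the second after the job is handed in, while the arm keeps its last pose, push and grip.
It also fails if it takes over 72 s, if anything falls off the work surface, if the arm or the gripper's body presses on something with over 40 N, if the wrist force passes 120 N, or if a joint passes its speed limit or range.

## Working session

There is one attempt and no reset: what is moved stays moved. The work goes in short steps, Python scripts to look and compute and a tool call to move; the robot and the scene stay as the last step left them, time stands still between calls to the robot, and variables do not carry over. Pictures are saved under pics/ and viewed, and the job is handed in when it is done.

Besides the shell and the picture viewer there is one more tool, called after "Emit:" as name(argument=value, ...) on one line, values as JSON. servo_tool: Moves the arm, as the interface text tells. Its arguments: {"type":"object","properties":{"steps":{"type":"array"},"grip":{"type":"number"},"grip_force":{"type":"number"}},"required":["steps"]}

```bash
mkdir -p pics; ls; cat > h.py <<'E'
import numpy as np, cv2
from workcell import get_obs, camera, camera_params, job_done
from scipy.spatial.transform import Rotation as Ro
def cam(n):
    o=get_obs(); p=camera_params(n); K=np.array(p["intrinsics"],float)
    if n=="wrist":
        H=np.array(p["hand_eye"],float)
        T=np.eye(4);T[:3,:3]=Ro.from_euler('xyz',o["tcp_rot"],degrees=True).as_matrix();T[:3,3]=o["ee_pos"]
        W=T@H
    else:
        R=cv2.Rodrigues(np.array(p["rvec"],float))[0];t=np.array(p["tvec"],float).reshape(3)
        W=np.eye(4);W[:3,:3]=R.T;W[:3,3]=-R.T@t
    im,d=camera(n)
    return im,d,K,W
def ray(K,W,u,v,z):
    d=W[:3,:3]@np.linalg.inv(K)@np.array([u,v,1.]);c=W[:3,3]
    return c+d*(z-c[2])/d[2]
def save(n,im): cv2.imwrite("pics/"+n+".png",cv2.cvtColor(im,cv2.COLOR_RGB2BGR))
def pts(d,K,W):
    v,u=np.mgrid[:d.shape[0],:d.shape[1]]
    P=np.stack([u,v,np.ones_like(u)],-1)@np.linalg.inv(K).T*d[...,None]
    return P@W[:3,:3].T+W[:3,3]
E
python3 - <<'E'
from h import *
o=get_obs();print(o)
for n in("top","side","wrist"):
    im,d,K,W=cam(n);save(n+"0",im);np.savez(""+n+"0.npz",im=im,d=d,K=K,W=W);print(n,W.round(3).tolist(),K[0,0])
E
```

```text
pics
{'time': 0.0, 'q': array([7.59176931e+01, 5.01035878e+00, 1.00319992e+01, 9.50989425e+01,
       2.60275948e-05, 9.00008511e+01]), 'qd': array([ 0.08923851, -0.01570642,  0.07894075, -0.02780928,  0.06517882,
        0.04402577]), 'joint_efforts': array([-5.74844016e-04, -5.20390248e+01,  4.64801788e+01,  1.65508571e-02,
       -1.26087725e-04, -2.62876756e-05]), 'ee_pos': array([0.13377208, 0.53326639, 0.25256817]), 'tcp_rot': array([-1.79922698e+02, -2.48792522e-05,  1.65916842e+02]), 'wrist_force': array([-0.05391727,  0.36570507,  0.46868779]), 'torque': array([-0.0081442 , -0.02114056, -0.01981971]), 'opening': 0.08531048786643008}
top [[-0.017, -0.977, 0.214, 0.247], [-1.0, 0.017, -0.002, 0.011], [-0.002, -0.214, -0.977, 1.283], [0.0, 0.0, 0.0, 1.0]] 418.50614111575965
side [[0.946, -0.189, 0.262, 0.133], [-0.322, -0.49, 0.81, -1.2], [-0.024, -0.851, -0.524, 0.846], [0.0, 0.0, 0.0, 1.0]] 456.72773413471117
wrist [[0.244, 0.929, 0.277, 0.065], [0.97, -0.234, -0.07, 0.55], [-0.001, 0.286, -0.958, 0.374], [0.0, 0.0, 0.0, 1.0]] 337.1035869766625
```

View pics/top0.png

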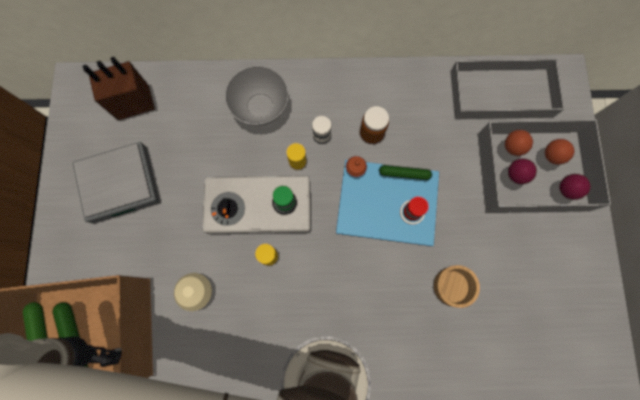

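View pics/side0.png

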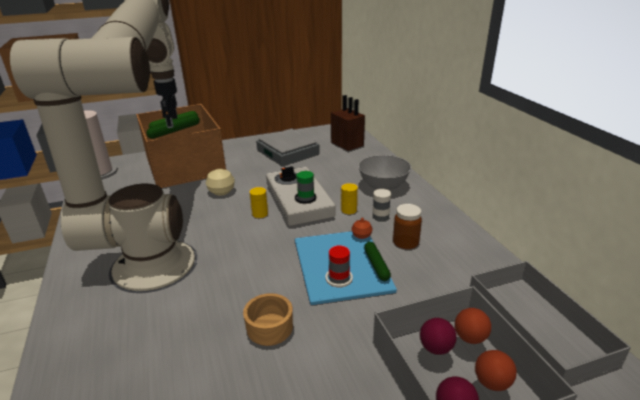

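View pics/wrist0.png

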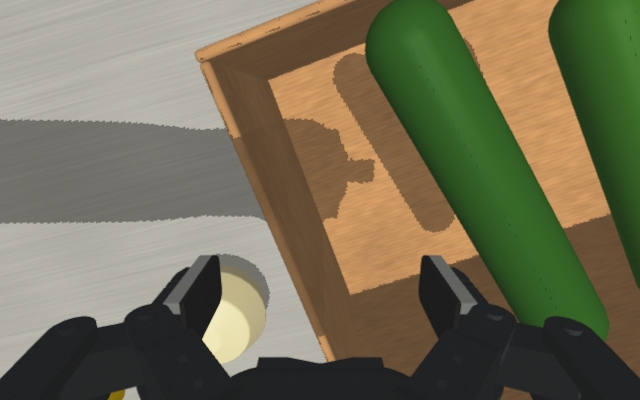

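The top view shows the green jar at (284,198) on the white chopper, the dial at (225,210), and the red jar at (415,208) on the blue board. The look-alikes are the white-lidded jar (321,128) and two yellow things at (296,155) and (266,254). The red and green lids are the only ones that fit. I'll measure them and confirm with a crop.

```bash
python3 - <<'E'
from h import *
f=np.load("top0.npz");im,d,K,W=[f[k] for k in("im","d","K","W")]
save("crop0",cv2.resize(im[130:270,190:450],None,fx=3,fy=3,interpolation=cv2.INTER_CUBIC))
hsv=cv2.cvtColor(im,cv2.COLOR_RGB2HSV);P=pts(d,K,W)
H,S,V=[hsv[...,i].astype(int) for i in range(3)]
v,u=np.mgrid[:400,:640]
box=lambda a,b,c,e:(u>a)&(u<b)&(v>c)&(v<e)
def lid(n,m,ht):
    m=m&(d>0); z=np.median(P[m][:,2]); 
    c,nn,st,_=cv2.connectedComponentsWithStats(m.astype(np.uint8))[0:4]
    top=m&(abs(P[...,2]-ht)<.008)
    q=P[top];print(n,m.sum(),'zmed',z.round(3),'zmax',np.percentile(P[m][:,2],95).round(3),'top n',top.sum(),'mid',((q.min(0)+q.max(0))/2).round(4),'mean',q.mean(0).round(4),'ext',np.ptp(q,axis=0).round(3))
    (cu,cv),r=cv2.minEnclosingCircle(np.argwhere(top)[:,::-1].astype(np.float32));print('  px',cu,cv,r,ray(K,W,cu,cv,ht).round(4))
lid("red",((H<8)|(H>172))&(S>150)&(V>80)&box(395,440,190,230),.111)
lid("green",(H>50)&(H<85)&(S>120)&box(265,305,180,220),.155)
def rect(n,m,z):
    m=cv2.morphologyEx(m.astype(np.uint8),cv2.MORPH_OPEN,np.ones((3,3)))
    cs=max(cv2.findContours(m,0,2)[0],key=cv2.contourArea)
    Q=np.array([ray(K,W,a,b,z)[:2] for a,b in cs[:,0].astype(float)]).astype(np.float32)
    r=cv2.minAreaRect(Q*1000);print(n,r, 'corners',cv2.boxPoints(r).round(0).tolist())
rect("board",(H>90)&(H<115)&(S>90)&box(325,450,150,255),.016)
rect("housing",(abs(P[...,2]-.06)<.012)&(d>0)&box(190,325,165,245),.06)
# dial bar top at z .103
m=(abs(P[...,2]-.103)<.008)&(d>0)&box(205,245,190,230);q=P[m];print("dialtop",m.sum(),q.mean(0),cv2.minAreaRect((q[:,:2]*1000).astype(np.float32)))
m=(H>3)&(H<22)&(S>130)&(V>90)&box(200,245,190,230);print([(a,b,P[b,a].round(3).tolist()) for b,a in np.argwhere(m)])
m=(S<60)&(V>150)&box(390,440,185,235)&(P[...,2]<.04);q=P[m];print("ringwhite",m.sum(),q.min(0),q.max(0))
for n,b,z in(("white",(305,340,112,145),.09),("y1",(283,310,140,172),.06),("y2",(252,282,238,270),.06),("onion",(343,370,152,180),.05),("cuc",(375,435,160,185),.04),("jic",(170,215,270,312),.05),("deli",(355,395,100,145),.1),("bowlmetal",(220,295,65,135),.02),("tray",(70,160,140,225),.01),("crate",(0,150,270,400),.02)):
    m=box(*b)&(d>0)&(P[...,2]>z);q=P[m];print(n,m.sum(),np.percentile(q,2,axis=0).round(3),np.percentile(q,98,axis=0).round(3))
E
```

```text
red 301 zmed 0.11 zmax 0.115 top n 279 mid [ 0.4883 -0.2742  0.1108] mean [ 0.4887 -0.2729  0.1106] ext [0.056 0.053 0.013]
  px 417.8333435058594 206.5 9.571468353271484 [ 0.4881 -0.2731  0.111 ]
green 302 zmed 0.154 zmax 0.158 top n 295 mid [0.5157 0.1089 0.1543] mean [0.5152 0.11   0.1542] ext [0.053 0.05  0.013]
  px 282.5701904296875 196.13157653808594 9.856555938720703 [0.515 0.11  0.155]
board ((524.8505249023438, -204.23587036132812), (292.98748779296875, 233.51551818847656), 81.46111297607422) corners [[388.0, -332.0], [619.0, -366.0], [662.0, -77.0], [431.0, -42.0]]
housing ((514.5764770507812, 197.17684936523438), (315.9036865234375, 168.49893188476562), 89.31687927246094) corners [[428.0, 40.0], [597.0, 38.0], [601.0, 354.0], [432.0, 356.0]]
dialtop 92 [0.50059406 0.28191562 0.10209067] ((500.5312805175781, 281.65045166015625), (44.60264205932617, 16.63882064819336), 0.9309902191162109)
[(np.int64(223), np.int64(209), [0.493, 0.287, 0.099]), (np.int64(224), np.int64(209), [0.492, 0.283, 0.103]), (np.int64(225), np.int64(209), [0.492, 0.28, 0.104]), (np.int64(223), np.int6
[... 1634 characters left out ...]
np.int64(217), [0.474, 0.283, 0.073]), (np.int64(227), np.int64(217), [0.474, 0.28, 0.075])]
ringwhite 134 [ 0.45156547 -0.35864958  0.01099973] [ 0.5465318  -0.23790867  0.03196537]
white 251 [ 0.724 -0.028  0.091] [0.775 0.023 0.098]
y1 331 [0.636 0.049 0.065] [0.689 0.102 0.099]
y2 350 [0.336 0.137 0.069] [0.388 0.19  0.099]
onion 304 [ 0.604 -0.134  0.051] [ 0.656 -0.079  0.08 ]
cuc 541 [ 0.59  -0.333  0.041] [ 0.631 -0.183  0.056]
jic 1074 [0.213 0.332 0.051] [0.308 0.42  0.092]
deli 484 [ 0.723 -0.198  0.102] [ 0.79  -0.132  0.124]
bowlmetal 1896 [0.767 0.107 0.021] [0.952 0.291 0.086]
tray 4955 [0.485 0.517 0.017] [0.701 0.741 0.066]
crate 14059 [0.071 0.274 0.036] [0.292 0.853 0.687]
```

```bash
sleep 0
```

```text
(no output)
```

View pics/crop0.png

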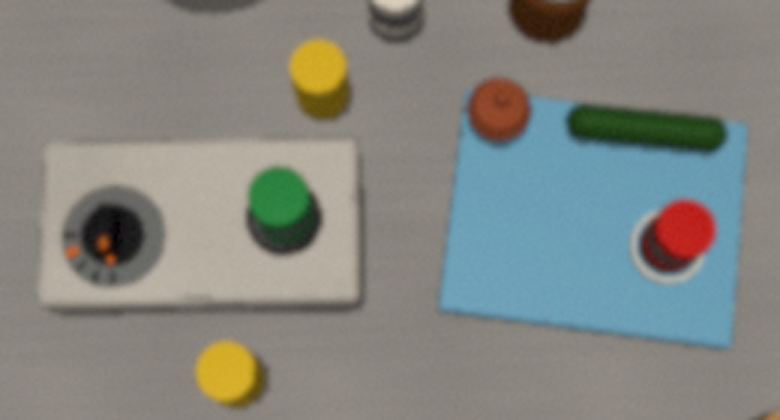

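The crop confirms it. The red lid sits in the white ring on the board, the green lid is on the chopper seat, and the dial's orange stripe points toward -x. Next I'll look at the chopper from close up with the wrist camera.

Emit:
servo_tool(steps=[{"x": 30, "y": -40, "z": 20, "yaw": -4}, {"x": 70, "y": -85, "z": 40, "yaw": -8}, {"x": 110, "y": -130, "z": 50, "yaw": -12}, {"x": 150, "y": -180, "z": 50, "yaw": -16}, {"x": 190, "y": -230, "z": 50, "yaw": -20}, {"x": 230, "y": -275, "z": 50, "yaw": -24}, {"x": 270, "y": -320, "z": 50, "yaw": -28}, {"x": 310, "y": -365, "z": 50, "yaw": -32}, {"x": 350, "y": -415, "z": 50, "yaw": -37}, {"x": 390, "y": -460, "z": 50, "yaw": -42}, {"x": 420, "y": -500, "z": 50, "yaw": -46}, {"x": 420, "y": -500, "z": 50, "yaw": -46}], grip=85, grip_force=50)

```text
time: 1.65
ee_pos: [0.5551, 0.0307, 0.3012]
tcp_rot: [-179.8, -0.0, 119.6]
wrist_force: [-0.2, -0.2, 1.0]
opening: 0.0849
```

```bash
python3 - <<'E'
from h import *
o=get_obs();print(o["time"],o["ee_pos"],o["tcp_rot"],o["q"])
im,d,K,W=cam("wrist");save("w1",im);np.savez("w1.npz",im=im,d=d,K=K,W=W)
E
```

```text
1.65 [0.55511568 0.03065956 0.30118624] [-1.79821485e+02 -3.67820302e-02  1.19648262e+02] [ 3.18334499e+00  7.40755255e+00  1.81182747e+01  1.00886922e+02
 -4.66274678e-02  6.35350971e+01]
```

View pics/w1.png

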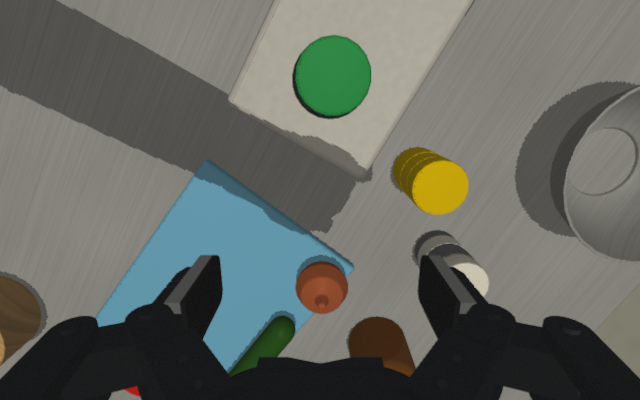

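The wrist view shows the green lid at (333,77) over the chopper, the blue board at left, and the onion at (322,287). I'll measure the lid and go on to view the red jar.

```bash
cat >> h.py <<'E'
def lid(im,d,K,W,col,z):
    hsv=cv2.cvtColor(im,cv2.COLOR_RGB2HSV);H,S,V=[hsv[...,i].astype(int) for i in range(3)]
    m=(((H<8)|(H>172))&(S>150)&(V>90)) if col=="red" else ((H>50)&(H<85)&(S>120)&(V>70))
    P=pts(d,K,W); m&=(d>0)&(abs(P[...,2]-z)<.006)
    n,lab,st,ce=cv2.connectedComponentsWithStats(m.astype(np.uint8)); i=1+np.argmax(st[1:,4]); m=(lab==i)
    c=max(cv2.findContours(m.astype(np.uint8),0,1)[0],key=cv2.contourArea)[:,0].astype(float)
    Q=np.array([ray(K,W,a,b,z)[:2] for a,b in c])*1000
    (x,y),r=cv2.minEnclosingCircle(Q.astype(np.float32))
    A=np.c_[2*Q,np.ones(len(Q))];s=np.linalg.lstsq(A,(Q**2).sum(1),rcond=None)[0]
    print(col,'px',ce[i].round(1),'n',st[i,4],'z',np.median(P[m][:,2]).round(4),'encl',round(x,1),round(y,1),round(r,1),'fit',s[:2].round(1),np.sqrt(s[2]+s[0]**2+s[1]**2).round(1))
E
python3 - <<'E'
from h import *
f=np.load("w1.npz");a=[f[k] for k in("im","d","K","W")]
lid(*a,"green",.155)
E
```

```text
green px [332.6  75.5] n 4717 z 0.1557 encl 521.3 110.5 28.4 fit [521.3 110.5] 27.9
```

Emit:
servo_tool(steps=[{"x": 0, "y": -30, "z": 0}, {"x": 0, "y": -70}, {"x": 0, "y": -115}, {"x": 0, "y": -160}, {"x": 0, "y": -205, "z": -10}, {"x": -5, "y": -250, "z": -20}, {"x": -10, "y": -295, "z": -20}, {"x": -15, "y": -335, "z": -20}, {"x": -20, "y": -370, "z": -20}, {"x": -20, "y": -370, "z": -20}, {"x": -20, "y": -370, "z": -20}])

```text
schema error: expected keys x, y, z, yaw
```

```bash
python3 - <<'E'
from h import *
o=get_obs();print(o["time"],o["ee_pos"],o["tcp_rot"],o["q"])
im,d,K,W=cam("wrist");save("w2",im);np.savez("w2.npz",im=im,d=d,K=K,W=W)
lid(im,d,K,W,"red",.111)
E
```

```text
1.7 [0.55425445 0.03206322 0.30174512] [-1.79850633e+02 -5.14225801e-02  1.19778396e+02] [ 3.32054644e+00  7.29755841e+00  1.80602408e+01  1.00919316e+02
 -2.05123582e-02  6.35421117e+01]
red px [132.8 391. ] n 81 z 0.1118 encl 492.8 -299.6 9.0 fit [ 492.7 -298.5] 6.4
```

View pics/w2.png

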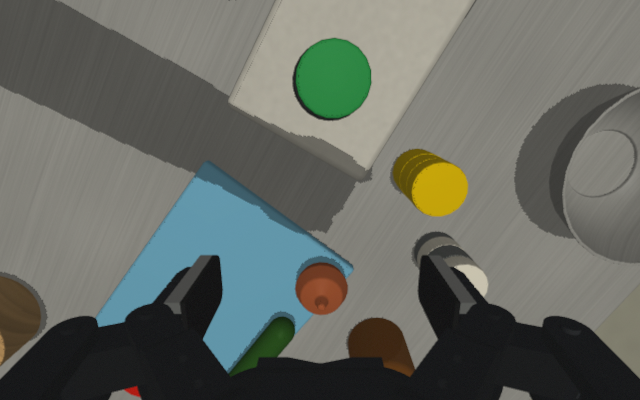

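The move was refused because every row needs all four keys. The picture is therefore a second view of the same spot, with the arm settled. I'll measure green again from it.

```bash
python3 - <<'E'
from h import *
f=np.load("w2.npz");a=[f[k] for k in("im","d","K","W")]
lid(*a,"green",.155)
E
```

```text
green px [332.8  78. ] n 4663 z 0.1558 encl 521.3 110.6 28.4 fit [521.4 110.5] 27.8
```

Emit:
servo_tool(steps=[{"x": 0, "y": -30, "z": 0, "yaw": 0}, {"x": 0, "y": -70, "z": 0, "yaw": 0}, {"x": 0, "y": -115, "z": 0, "yaw": 0}, {"x": 0, "y": -160, "z": 0, "yaw": 0}, {"x": 0, "y": -205, "z": -10, "yaw": 0}, {"x": -5, "y": -250, "z": -20, "yaw": 0}, {"x": -10, "y": -295, "z": -20, "yaw": 0}, {"x": -15, "y": -335, "z": -20, "yaw": 0}, {"x": -20, "y": -370, "z": -20, "yaw": 0}, {"x": -20, "y": -370, "z": -20, "yaw": 0}, {"x": -20, "y": -370, "z": -20, "yaw": 0}])

```text
time: 3.12
ee_pos: [0.534, -0.3356, 0.2826]
tcp_rot: [-179.9, -0.0, 120.0]
wrist_force: [0.0, 0.3, 0.5]
opening: 0.0847
```

```bash
python3 - <<'E'
from h import *
o=get_obs();print(o["time"],o["ee_pos"],o["tcp_rot"],o["q"])
im,d,K,W=cam("wrist");save("w3",im);np.savez("w3.npz",im=im,d=d,K=K,W=W)
lid(im,d,K,W,"red",.111)
E
```

```text
3.125 [ 0.53401213 -0.33557479  0.28256268] [-1.79905846e+02 -4.73938599e-02  1.19950602e+02] [-3.21199427e+01  1.76921672e+01  2.81457736e+01  1.00539580e+02
 -6.09889013e-02  2.79294618e+01]
red px [313.2  95.8] n 3708 z 0.1117 encl 494.1 -275.7 28.2 fit [ 494.  -275.7] 27.6
```

View pics/w3.png

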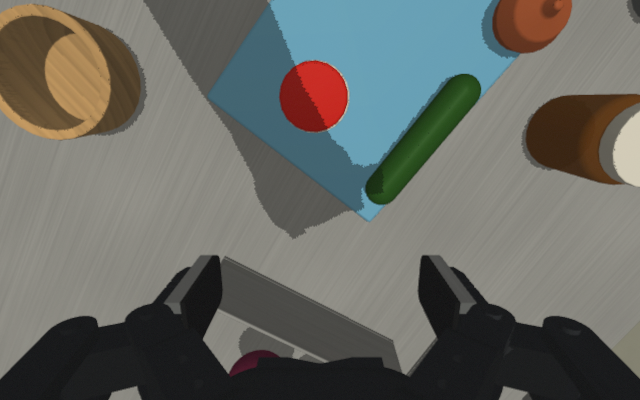

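The wrist view shows the red lid at (313,96) on the blue board, with the cucumber and bowl clear of it. The wrist reading for both lids is about 6 mm farther in x than the top camera's. I'll break the tie with the side camera and a check of the fingertips.

```bash
python3 - <<'E'
from h import *
f=np.load("side0.npz");a=[f[k] for k in("im","d","K","W")]
for c,z in(("red",.111),("green",.155)): 
    lid(*a,c,z)
for n in("top0",):
    f=np.load(n+".npz");a=[f[k] for k in("im","d","K","W")]
    for c,z in(("red",.111),("green",.155)): lid(*a,c,z)
im,d,K,W=cam("top");save("t1",im);o=get_obs();print(o["ee_pos"])
P=pts(d,K,W)
# projection of tcp in wrist image
f=np.load("w3.npz");K,W=f["K"],f["W"]
for dz in(0,.022): 
  p=np.linalg.inv(W)@np.r_[o["ee_pos"]-[0,0,dz],1];q=K@p[:3];print('tcp proj',dz,q[:2]/q[2])
E
```

```text
red px [497.6 359.6] n 340 z 0.1099 encl 656.2 -725.6 26.0 fit [ 655.8 -725.4] 23.1
green px [304.6 174.8] n 107 z 0.1531 encl 516.9 98.8 30.1 fit [517.1  99.4] 26.4
red px [417.7 206.3] n 275 z 0.1106 encl 488.4 -273.0 28.0 fit [ 488.7 -272.9] 26.1
green px [282.6 196. ] n 291 z 0.1543 encl 515.7 109.9 27.6 fit [515.4 109.8] 25.9
[ 0.53416181 -0.33543426  0.28271281]
tcp proj 0 [318.31576116 280.40430032]
tcp proj 0.022 [318.54801181 255.99645371]
```

View pics/t1.png

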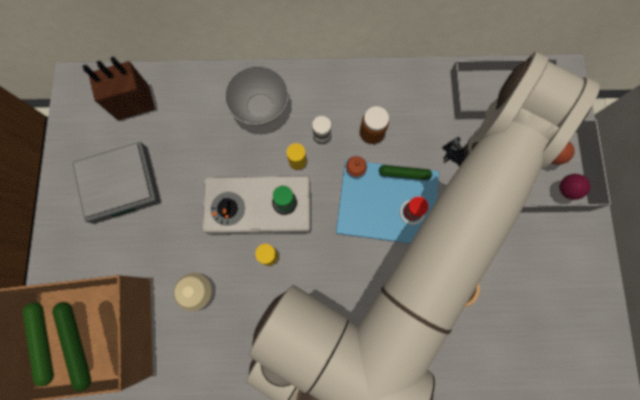

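The fingertip projection (318.5,256) matches the fingertips in the picture (mid 319.5, row 256), so the wrist camera fits the tool. I'll hover over the red jar at the wrist estimate and check again.

Emit:
servo_tool(steps=[{"x": -10, "y": 15, "z": -10, "yaw": 0}, {"x": -25, "y": 35, "z": -35, "yaw": 0}, {"x": -41, "y": 60, "z": -60, "yaw": 0}, {"x": -41, "y": 60, "z": -92, "yaw": 0}, {"x": -41, "y": 60, "z": -92, "yaw": 0}, {"x": -41, "y": 60, "z": -92, "yaw": 0}])

```text
time: 3.98
ee_pos: [0.4937, -0.2751, 0.1921]
tcp_rot: [-180.0, 0.0, 120.0]
wrist_force: [-0.3, 1.0, 0.9]
opening: 0.0851
```

```bash
python3 - <<'E'
from h import *
o=get_obs();print(o["time"],o["ee_pos"],o["tcp_rot"])
im,d,K,W=cam("wrist");save("w4",im);np.savez("w4.npz",im=im,d=d,K=K,W=W)
lid(im,d,K,W,"red",.111)
E
```

```text
3.975 [ 0.49365232 -0.27514841  0.19212308] [-1.79950261e+02  4.10185664e-02  1.20028395e+02]
red px [318.3 211.8] n 5899 z 0.1117 encl 493.3 -274.7 28.8 fit [ 493.3 -274.8] 28.0
```

View pics/w4.png

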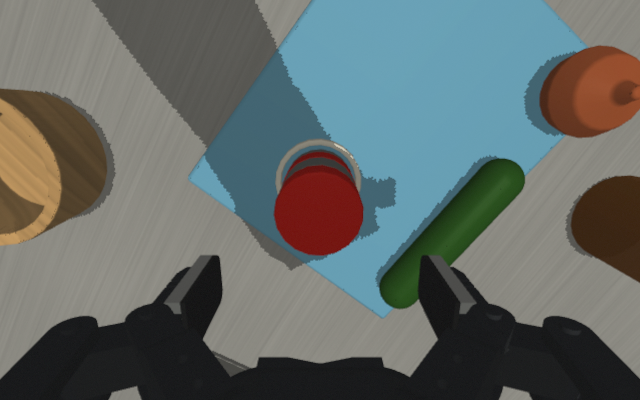

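The red lid is centred between the jaws, 0.4 mm from the TCP. The jaws and body are clear of the bowl and cucumber. Going down to grip.

Emit:
servo_tool(steps=[{"x": 0, "y": 0, "z": -25, "yaw": 0}, {"x": 0, "y": 0, "z": -60, "yaw": 0}, {"x": 0, "y": 0, "z": -90, "yaw": 0}, {"x": 0, "y": 0, "z": -103, "yaw": 0}, {"x": 0, "y": 0, "z": -103, "yaw": 0}])

```text
time: 4.65
ee_pos: [0.494, -0.2756, 0.0897]
tcp_rot: [-180.0, 0.1, 120.0]
wrist_force: [-1.4, -0.5, -0.1]
opening: 0.0849
```

Emit:
servo_tool(steps=[{"x": 0, "y": 0, "z": 0, "yaw": 0}, {"x": 0, "y": 0, "z": 0, "yaw": 0}, {"x": 0, "y": 0, "z": 0, "yaw": 0}, {"x": 0, "y": 0, "z": 0, "yaw": 0}, {"x": 0, "y": 0, "z": 0, "yaw": 0}, {"x": 0, "y": 0, "z": 0, "yaw": 0}], grip=45, grip_force=50)

```text
time: 5.4
ee_pos: [0.4945, -0.2761, 0.0915]
tcp_rot: [180.0, 0.2, 120.0]
wrist_force: [-1.9, -0.9, 6.0]
opening: 0.0571
```

Emit:
servo_tool(steps=[{"x": 0, "y": 0, "z": 8, "yaw": 0}, {"x": 0, "y": 0, "z": 25, "yaw": 0}, {"x": 0, "y": 0, "z": 50, "yaw": 0}, {"x": 0, "y": 0, "z": 75, "yaw": 0}, {"x": 0, "y": 0, "z": 90, "yaw": 0}, {"x": 0, "y": 0, "z": 90, "yaw": 0}])

```text
time: 6.15
ee_pos: [0.495, -0.2764, 0.1828]
tcp_rot: [179.9, 0.3, 120.0]
wrist_force: [0.8, -0.3, -2.7]
opening: 0.057
```

Emit:
servo_tool(steps=[{"x": 3, "y": 20, "z": 0, "yaw": 0}, {"x": 8, "y": 55, "z": 0, "yaw": 0}, {"x": 13, "y": 95, "z": 0, "yaw": 0}, {"x": 18, "y": 130, "z": 0, "yaw": 0}, {"x": 21, "y": 150, "z": -10, "yaw": 0}, {"x": 21, "y": 150, "z": -40, "yaw": 0}, {"x": 21, "y": 150, "z": -70, "yaw": 0}, {"x": 21, "y": 150, "z": -85, "yaw": 0}, {"x": 21, "y": 150, "z": -89, "yaw": 0}, {"x": 21, "y": 150, "z": -89, "yaw": 0}])

```text
time: 7.4
ee_pos: [0.5163, -0.1263, 0.0944]
tcp_rot: [179.9, 0.3, 120.0]
wrist_force: [0.2, 0.3, -2.3]
opening: 0.0571
```

Emit:
servo_tool(steps=[{"x": 0, "y": 0, "z": -2, "yaw": 0}, {"x": 0, "y": 0, "z": -3, "yaw": 0}, {"x": 0, "y": 0, "z": -3, "yaw": 0}])

```text
time: 7.78
ee_pos: [0.5164, -0.1264, 0.0916]
tcp_rot: [179.9, 0.3, 120.0]
wrist_force: [-0.1, -0.2, -2.8]
opening: 0.0571
```

Emit:
servo_tool(steps=[{"x": 0, "y": 0, "z": -1, "yaw": 0}, {"x": 0, "y": 0, "z": -2, "yaw": 0}, {"x": 0, "y": 0, "z": -2, "yaw": 0}])

```text
time: 8.15
ee_pos: [0.5165, -0.1267, 0.0914]
tcp_rot: [179.8, 0.4, 120.0]
wrist_force: [-5.7, -1.8, 12.2]
opening: 0.0569
```

The jar touched down: the force rose at TCP z 0.0915. Now I'll release and go up.

Emit:
servo_tool(steps=[{"x": 0, "y": 0, "z": 1, "yaw": 0}, {"x": 0, "y": 0, "z": 1, "yaw": 0}, {"x": 0, "y": 0, "z": 1, "yaw": 0}, {"x": 0, "y": 0, "z": 1, "yaw": 0}, {"x": 0, "y": 0, "z": 1, "yaw": 0}], grip=85)

```text
time: 8.78
ee_pos: [0.5164, -0.1267, 0.0922]
tcp_rot: [179.8, 0.4, 120.0]
wrist_force: [-0.4, -0.0, -0.3]
opening: 0.085
```

Emit:
servo_tool(steps=[{"x": 0, "y": 0, "z": 20, "yaw": 0}, {"x": 0, "y": 0, "z": 60, "yaw": 0}, {"x": 0, "y": -20, "z": 100, "yaw": 0}, {"x": 0, "y": -70, "z": 130, "yaw": 0}, {"x": 0, "y": -130, "z": 150, "yaw": 0}, {"x": 5, "y": -190, "z": 160, "yaw": 0}, {"x": 15, "y": -215, "z": 160, "yaw": 0}, {"x": 15, "y": -215, "z": 160, "yaw": 0}, {"x": 15, "y": -215, "z": 160, "yaw": 0}])

```text
time: 9.9
ee_pos: [0.5313, -0.3411, 0.2519]
tcp_rot: [179.8, 0.4, 120.0]
wrist_force: [-0.3, 0.0, 0.3]
opening: 0.0849
```

```bash
python3 - <<'E'
from h import *
o=get_obs();print(o["time"],o["ee_pos"],o["tcp_rot"])
im,d,K,W=cam("wrist");save("w5",im);np.savez("w5.npz",im=im,d=d,K=K,W=W)
lid(im,d,K,W,"red",.111)
E
```

```text
9.9 [ 0.53134392 -0.34109442  0.25193972] [179.84661562   0.35998624 119.98640246]Traceback (most recent call last):
  File "<stdin>", line 4, in <module>
  File "h.py", line 27, in lid
    n,lab,st,ce=cv2.connectedComponentsWithStats(m.astype(np.uint8)); i=1+np.argmax(st[1:,4]); m=(lab==i)
                                                                          ~~~~~~~~~^^^^^^^^^^
    return _wrapfunc(a, 'argmax', axis=axis, out=out, **kwds)
    return bound(*args, **kwds)
ValueError: attempt to get argmax of an empty sequence
```

View pics/w5.png

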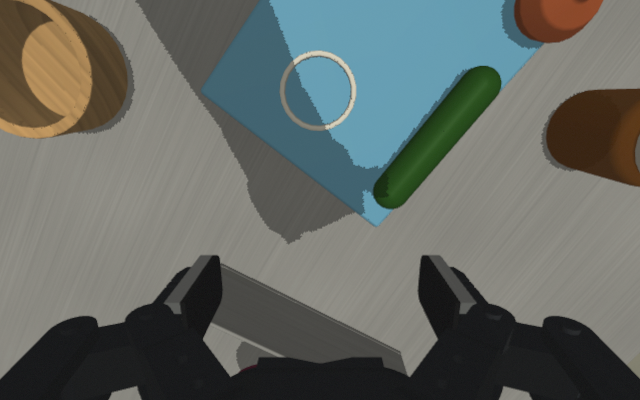

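The empty white ring is clearly seen at (318,90). I'll fit a circle to it.

```bash
cat >> h.py <<'E'
def ring(im,K,W,m,z):
    cs=[c for c in cv2.findContours(m.astype(np.uint8),cv2.RETR_CCOMP,1)[0] if len(c)>60]
    for c in cs:
        Q=np.array([ray(K,W,a,b,z)[:2] for a,b in c[:,0].astype(float)])*1000
        A=np.c_[2*Q,np.ones(len(Q))];s=np.linalg.lstsq(A,(Q**2).sum(1),rcond=None)[0]
        R=np.sqrt(s[2]+s[0]**2+s[1]**2);res=np.linalg.norm(Q-s[:2],axis=1)-R
        print('ring n',len(c),s[:2].round(1),'R',R.round(1),'res',res.std().round(2))
E
python3 - <<'E'
from h import *
f=np.load("w5.npz");im,d,K,W=[f[k] for k in("im","d","K","W")]
hsv=cv2.cvtColor(im,cv2.COLOR_RGB2HSV);v,u=np.mgrid[:400,:640]
m=(hsv[...,0]<40)&(np.hypot(u-318,v-90)<55)&(hsv[...,2]>60)
ring(im,K,W,m,.025)
b=(hsv[...,0]>90)&(hsv[...,0]<115)&(hsv[...,1]>80)
E
```

```text
ring n 217 [ 493.2 -276. ] R 36.8 res 0.3
ring n 199 [ 493.3 -276.1] R 33.1 res 0.29
```

Emit:
servo_tool(steps=[{"x": 0, "y": 25, "z": 10, "yaw": 0}, {"x": 0, "y": 65, "z": 10, "yaw": 0}, {"x": 0, "y": 110, "z": 10, "yaw": 0}, {"x": 0, "y": 155, "z": 10, "yaw": 0}, {"x": 0, "y": 200, "z": 10, "yaw": 0}, {"x": 0, "y": 245, "z": 10, "yaw": 0}, {"x": -2, "y": 290, "z": 10, "yaw": 0}, {"x": -5, "y": 335, "z": 5, "yaw": 0}, {"x": -8, "y": 380, "z": 0, "yaw": 0}, {"x": -10, "y": 425, "z": -10, "yaw": 0}, {"x": -10, "y": 452, "z": -16, "yaw": 0}, {"x": -10, "y": 452, "z": -16, "yaw": 0}])

```text
time: 11.45
ee_pos: [0.5199, 0.114, 0.2366]
tcp_rot: [179.8, 0.4, 120.3]
wrist_force: [0.7, -0.6, -0.3]
opening: 0.085
```

Emit:
servo_tool(steps=[{"x": 0, "y": 0, "z": 0, "yaw": 0}, {"x": 0, "y": 0, "z": 0, "yaw": 0}])

```text
time: 11.7
ee_pos: [0.5196, 0.1137, 0.2374]
tcp_rot: [179.8, 0.4, 120.3]
wrist_force: [-0.1, -0.7, 0.6]
opening: 0.0852
```

```bash
python3 - <<'E'
from h import *
o=get_obs();print(o["time"],o["ee_pos"],o["tcp_rot"])
im,d,K,W=cam("wrist");save("w6",im);np.savez("w6.npz",im=im,d=d,K=K,W=W)
lid(im,d,K,W,"green",.155)
E
```

```text
11.7 [0.51963936 0.11374982 0.23738653] [179.76279818   0.39130187 120.25187102]
green px [317.8 215.6] n 5591 z 0.1557 encl 521.1 111.0 28.1 fit [521.1 111.1] 27.6
```

View pics/w6.png

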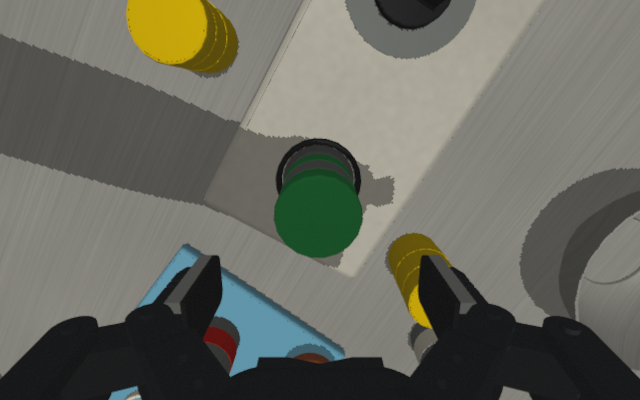

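The green lid is between the jaws at (318,216), 1.5 and -2.7 mm off. The yellow tubs stand outside the fingers' reach. Correcting the offset, then descending and gripping.

Emit:
servo_tool(steps=[{"x": 1.5, "y": -2.7, "z": -25, "yaw": 0}, {"x": 1.5, "y": -2.7, "z": -60, "yaw": 0}, {"x": 1.5, "y": -2.7, "z": -90, "yaw": 0}, {"x": 1.5, "y": -2.7, "z": -103, "yaw": 0}, {"x": 1.5, "y": -2.7, "z": -103, "yaw": 0}])

```text
time: 12.38
ee_pos: [0.5211, 0.1105, 0.1341]
tcp_rot: [179.8, 0.4, 120.2]
wrist_force: [-0.6, 0.9, 0.8]
opening: 0.0845
```

Emit:
servo_tool(steps=[{"x": 0, "y": 0, "z": 0, "yaw": 0}, {"x": 0, "y": 0, "z": 0, "yaw": 0}, {"x": 0, "y": 0, "z": 0, "yaw": 0}, {"x": 0, "y": 0, "z": 0, "yaw": 0}, {"x": 0, "y": 0, "z": 0, "yaw": 0}, {"x": 0, "y": 0, "z": 0, "yaw": 0}], grip=45, grip_force=50)

```text
time: 13.12
ee_pos: [0.5216, 0.1104, 0.1356]
tcp_rot: [179.7, 0.4, 120.2]
wrist_force: [-2.1, -0.7, 6.6]
opening: 0.0569
```

Emit:
servo_tool(steps=[{"x": 0, "y": 0, "z": 8, "yaw": 0}, {"x": 0, "y": 0, "z": 25, "yaw": 0}, {"x": 0, "y": 0, "z": 50, "yaw": 0}, {"x": 0, "y": 0, "z": 75, "yaw": 0}, {"x": 0, "y": 0, "z": 100, "yaw": 0}, {"x": 0, "y": 0, "z": 100, "yaw": 0}, {"x": 0, "y": 0, "z": 100, "yaw": 0}])

```text
time: 14.0
ee_pos: [0.5215, 0.1104, 0.235]
tcp_rot: [179.8, 0.4, 120.2]
wrist_force: [0.3, -0.0, -4.5]
opening: 0.0569
```

Emit:
servo_tool(steps=[{"x": -2, "y": -20, "z": 0, "yaw": 0}, {"x": -5, "y": -55, "z": 0, "yaw": 0}, {"x": -8, "y": -95, "z": 0, "yaw": 0}, {"x": -11, "y": -135, "z": 0, "yaw": 0}, {"x": -14, "y": -175, "z": 0, "yaw": 0}, {"x": -17, "y": -215, "z": 0, "yaw": 0}, {"x": -20, "y": -255, "z": 0, "yaw": 0}, {"x": -23, "y": -295, "z": 0, "yaw": 0}, {"x": -26, "y": -335, "z": 0, "yaw": 0}, {"x": -27.7, "y": -370, "z": -10, "yaw": 0}, {"x": -27.7, "y": -387, "z": -40, "yaw": 0}, {"x": -27.7, "y": -387, "z": -70, "yaw": 0}])

```text
time: 15.5
ee_pos: [0.4925, -0.2785, 0.163]
tcp_rot: [179.8, 0.4, 120.1]
wrist_force: [-0.3, -0.2, -4.5]
opening: 0.0571
```

Emit:
servo_tool(steps=[{"x": 0, "y": 0, "z": 0, "yaw": 0}, {"x": 0, "y": 0, "z": 0, "yaw": 0}])

```text
time: 15.75
ee_pos: [0.4921, -0.2788, 0.1636]
tcp_rot: [179.8, 0.4, 120.0]
wrist_force: [0.6, 0.3, -2.9]
opening: 0.0571
```

```bash
python3 - <<'E'
from h import *
o=get_obs();print(o["time"],o["ee_pos"],o["tcp_rot"])
im,d,K,W=cam("wrist");save("w7",im);np.savez("w7.npz",im=im,d=d,K=K,W=W)
z=o["ee_pos"][2]+.0195
lid(im,d,K,W,"green",z);lid(im,d,K,W,"red",.111)
E
```

```text
15.75 [ 0.49213183 -0.27881696  0.16360446] [179.81426672   0.36908735 120.03395314]
green px [319.7 296.2] n 17608 z 0.1838 encl 491.4 -276.4 29.2 fit [ 491.  -275.4] 27.6
red px [521.7  22.4] n 5145 z 0.1117 encl 518.0 -133.0 28.9 fit [ 520.5 -138. ] 20.6
```

View pics/w7.png

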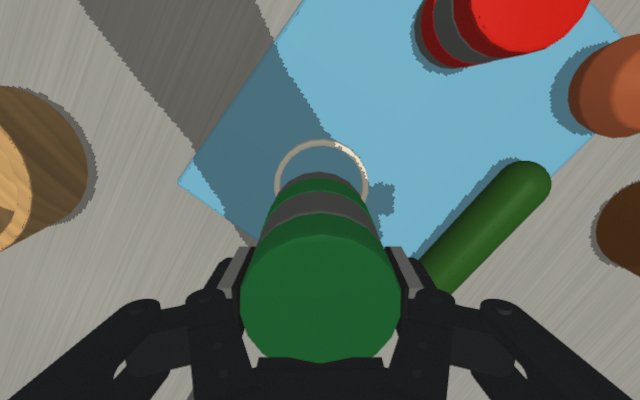

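The green jar is held upright above the ring, whose arc shows at (320,160). Offset about +1.9, +1.2 mm. Lowering with a force check.

Emit:
servo_tool(steps=[{"x": 1.9, "y": 1.2, "z": -10, "yaw": 0}, {"x": 1.9, "y": 1.2, "z": -25, "yaw": 0}, {"x": 1.9, "y": 1.2, "z": -40, "yaw": 0}, {"x": 1.9, "y": 1.2, "z": -52, "yaw": 0}, {"x": 1.9, "y": 1.2, "z": -58, "yaw": 0}, {"x": 1.9, "y": 1.2, "z": -58, "yaw": 0}])

```text
time: 16.55
ee_pos: [0.4943, -0.2775, 0.1058]
tcp_rot: [179.8, 0.4, 120.1]
wrist_force: [-0.0, 0.1, -4.6]
opening: 0.0571
```

Emit:
servo_tool(steps=[{"x": 0, "y": 0, "z": -2, "yaw": 0}, {"x": 0, "y": 0, "z": -5, "yaw": 0}, {"x": 0, "y": 0, "z": -8, "yaw": 0}, {"x": 0, "y": 0, "z": -11, "yaw": 0}, {"x": 0, "y": 0, "z": -12, "yaw": 0}, {"x": 0, "y": 0, "z": -12, "yaw": 0}])

```text
time: 17.3
ee_pos: [0.4943, -0.2775, 0.0937]
tcp_rot: [179.8, 0.4, 120.1]
wrist_force: [-1.1, 0.2, -3.9]
opening: 0.0572
```

Inside the ring (rim at jar-bottom height 25 mm, TCP 0.1005), with no contact with the rim. Seating it.

Emit:
servo_tool(steps=[{"x": 0, "y": 0, "z": -1, "yaw": 0}, {"x": 0, "y": 0, "z": -2.5, "yaw": 0}, {"x": 0, "y": 0, "z": -3, "yaw": 0}, {"x": 0, "y": 0, "z": -3, "yaw": 0}])

```text
time: 17.8
ee_pos: [0.4944, -0.2777, 0.0917]
tcp_rot: [179.8, 0.5, 120.0]
wrist_force: [-2.6, -1.4, 4.9]
opening: 0.0569
```

Emit:
servo_tool(steps=[{"x": 0, "y": 0, "z": 0.5, "yaw": 0}, {"x": 0, "y": 0, "z": 0.5, "yaw": 0}, {"x": 0, "y": 0, "z": 0.5, "yaw": 0}, {"x": 0, "y": 0, "z": 0.5, "yaw": 0}, {"x": 0, "y": 0, "z": 0.5, "yaw": 0}], grip=85)

```text
time: 18.42
ee_pos: [0.4944, -0.2777, 0.0921]
tcp_rot: [179.8, 0.4, 120.0]
wrist_force: [-0.6, -0.5, 0.7]
opening: 0.0852
```

Emit:
servo_tool(steps=[{"x": 0, "y": 0, "z": 20, "yaw": 0}, {"x": 0, "y": 0, "z": 60, "yaw": 0}, {"x": 0, "y": 0, "z": 100, "yaw": 0}, {"x": 5, "y": 40, "z": 105, "yaw": 0}, {"x": 11, "y": 85, "z": 105, "yaw": 0}, {"x": 17, "y": 130, "z": 105, "yaw": 0}, {"x": 21, "y": 152, "z": 100, "yaw": 0}, {"x": 21, "y": 152, "z": 100, "yaw": 0}, {"x": 21, "y": 152, "z": 100, "yaw": 0}])

```text
time: 19.55
ee_pos: [0.5154, -0.1262, 0.1922]
tcp_rot: [179.8, 0.5, 120.0]
wrist_force: [0.3, -0.1, 0.1]
opening: 0.085
```

```bash
python3 - <<'E'
from h import *
o=get_obs();print(o["time"],o["ee_pos"],o["tcp_rot"])
im,d,K,W=cam("wrist");save("w8",im);np.savez("w8.npz",im=im,d=d,K=K,W=W)
lid(im,d,K,W,"red",.111)
im,d,K,W=cam("top");save("t8",im);lid(im,d,K,W,"green",.111)
E
```

```text
19.55 [ 0.51537814 -0.1261634   0.19224278] [179.77843533   0.45858309 120.04211405]
red px [319.  211.1] n 5903 z 0.1118 encl 515.9 -125.7 28.7 fit [ 515.9 -125.6] 28.1
green px [420.8 205.8] n 223 z 0.1103 encl 489.3 -276.0 28.7 fit [ 489.7 -280.5] 23.6
```

View pics/w8.png

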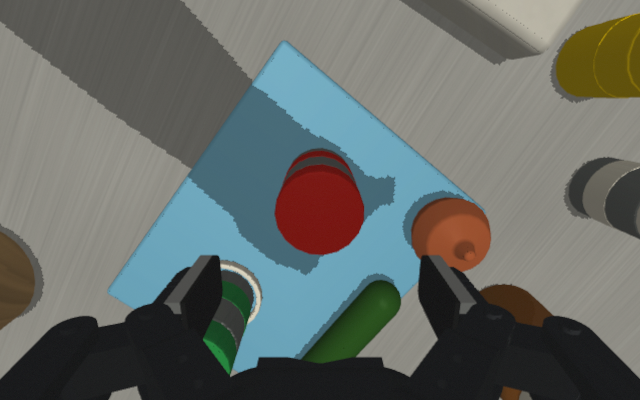

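View pics/t8.png

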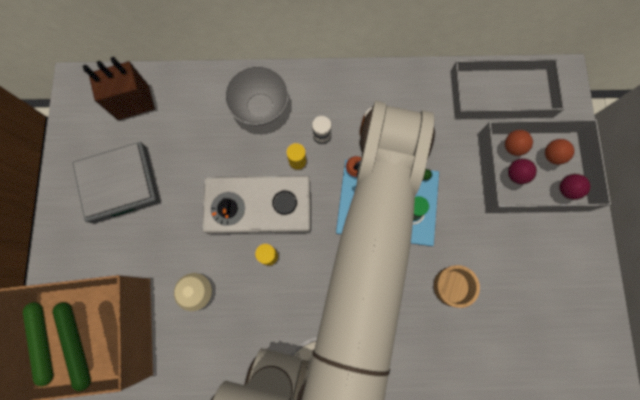

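The green jar stands in the ring on the board, and the red jar is between the jaws at (319,211). The onion at (450,235) is about 35 mm clear of the finger. Gripping red.

Emit:
servo_tool(steps=[{"x": 0.5, "y": 0.5, "z": -25, "yaw": 0}, {"x": 0.5, "y": 0.5, "z": -60, "yaw": 0}, {"x": 0.5, "y": 0.5, "z": -90, "yaw": 0}, {"x": 0.5, "y": 0.5, "z": -102, "yaw": 0}, {"x": 0.5, "y": 0.5, "z": -102, "yaw": 0}])

```text
time: 20.27
ee_pos: [0.5156, -0.1264, 0.0901]
tcp_rot: [179.8, 0.4, 119.9]
wrist_force: [0.8, -0.0, 1.0]
opening: 0.0851
```

Emit:
servo_tool(steps=[{"x": 0, "y": 0, "z": 0, "yaw": 0}, {"x": 0, "y": 0, "z": 0, "yaw": 0}, {"x": 0, "y": 0, "z": 0, "yaw": 0}, {"x": 0, "y": 0, "z": 0, "yaw": 0}, {"x": 0, "y": 0, "z": 0, "yaw": 0}, {"x": 0, "y": 0, "z": 0, "yaw": 0}], grip=45, grip_force=50)

```text
time: 21.02
ee_pos: [0.5162, -0.1268, 0.0917]
tcp_rot: [179.7, 0.5, 119.9]
wrist_force: [-3.1, -1.9, 5.5]
opening: 0.0568
```

Emit:
servo_tool(steps=[{"x": 0, "y": 0, "z": 8, "yaw": 0}, {"x": 0, "y": 0, "z": 25, "yaw": 0}, {"x": 0, "y": 0, "z": 55, "yaw": 0}, {"x": 0, "y": 0, "z": 90, "yaw": 0}, {"x": 0, "y": 20, "z": 125, "yaw": 0}, {"x": 0, "y": 55, "z": 125, "yaw": 0}, {"x": 1, "y": 90, "z": 125, "yaw": 0}, {"x": 2, "y": 125, "z": 120, "yaw": 0}, {"x": 3, "y": 160, "z": 110, "yaw": 0}, {"x": 4, "y": 180, "z": 100, "yaw": 0}, {"x": 4, "y": 180, "z": 100, "yaw": 0}, {"x": 4, "y": 180, "z": 100, "yaw": 0}])

```text
time: 22.52
ee_pos: [0.5203, 0.0529, 0.1926]
tcp_rot: [179.7, 0.6, 119.9]
wrist_force: [-0.3, 0.3, -2.0]
opening: 0.0569
```

```bash
python3 - <<'E'
from h import *
o=get_obs();print(o["time"],o["ee_pos"],o["tcp_rot"])
im,d,K,W=cam("wrist");save("w9",im);np.savez("w9.npz",im=im,d=d,K=K,W=W)
lid(im,d,K,W,"red",o["ee_pos"][2]+.0195)
E
```

```text
22.525 [0.52030361 0.05288738 0.19256423] [179.70016133   0.56099952 119.93967377]
red px [319.8 296.7] n 17529 z 0.2126 encl 520.0 55.4 29.4 fit [519.2  56.2] 27.6
```

View pics/w9.png

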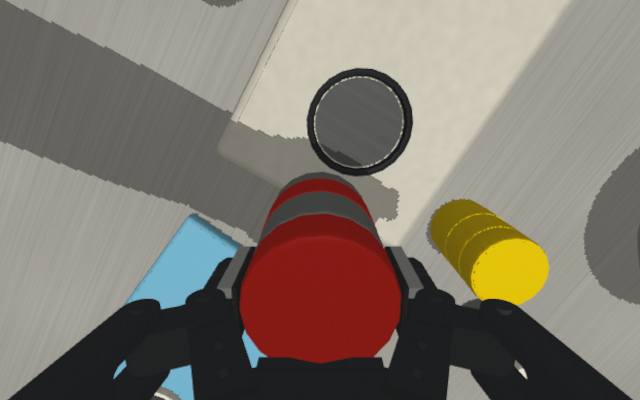

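The black seat ring shows fully at (360,121), empty. Fitting a circle.

```bash
python3 - <<'E'
from h import *
f=np.load("w9.npz");im,d,K,W=[f[k] for k in("im","d","K","W")]
hsv=cv2.cvtColor(im,cv2.COLOR_RGB2HSV);v,u=np.mgrid[:400,:640]
r=np.hypot(u-360,v-121)
m=(hsv[...,2]<65)&(r<62)&(r>40)
print(np.bincount(hsv[...,2][(r>44)&(r<54)]//10))
ring(im,K,W,m,.069)
E
```

```text
[  0   0 492 676 882 110  84  41  80  96  86  80  59  57  29  43  41  59
  70  39  40]
ring n 80 [519.5  97.5] R 15.5 res 2.19
ring n 298 [520.2 112.5] R 36.9 res 0.24
ring n 263 [519.4 112.6] R 32.5 res 0.23
```

Emit:
servo_tool(steps=[{"x": 0, "y": 15, "z": 0, "yaw": 0}, {"x": 0, "y": 40, "z": 0, "yaw": 0}, {"x": 0.3, "y": 58.2, "z": -10, "yaw": 0}, {"x": 0.3, "y": 58.2, "z": -28, "yaw": 0}, {"x": 0.3, "y": 58.2, "z": -38, "yaw": 0}, {"x": 0.3, "y": 58.2, "z": -38, "yaw": 0}, {"x": 0.3, "y": 58.2, "z": -38, "yaw": 0}])

```text
time: 23.45
ee_pos: [0.5208, 0.1105, 0.1549]
tcp_rot: [179.7, 0.6, 119.9]
wrist_force: [-0.8, 0.4, -2.6]
opening: 0.0571
```

```bash
python3 - <<'E'
from h import *
o=get_obs();print(o["time"],o["ee_pos"],o["tcp_rot"])
im,d,K,W=cam("wrist");save("w10",im)
E
```

```text
23.45 [0.52081337 0.1104539  0.1549088 ] [179.66847357   0.57373687 119.87138194]
```

View pics/w10.png

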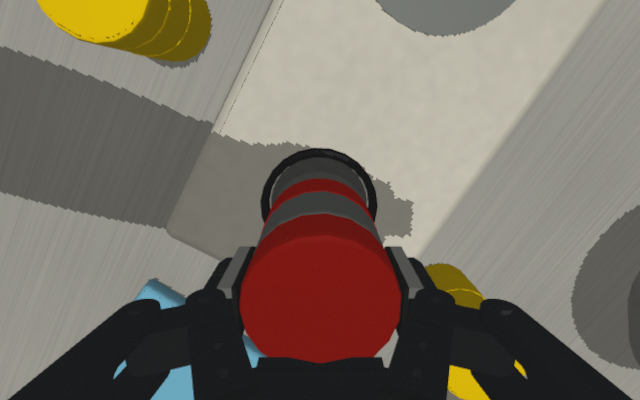

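The jar is centred over the ring (arc 263–376, centre 319). Lowering with the remaining small shift.

Emit:
servo_tool(steps=[{"x": -0.4, "y": 0.7, "z": -3, "yaw": 0}, {"x": -0.4, "y": 0.7, "z": -7, "yaw": 0}, {"x": -0.4, "y": 0.7, "z": -11, "yaw": 0}, {"x": -0.4, "y": 0.7, "z": -15, "yaw": 0}, {"x": -0.4, "y": 0.7, "z": -17, "yaw": 0}, {"x": -0.4, "y": 0.7, "z": -17, "yaw": 0}])

```text
time: 24.25
ee_pos: [0.5204, 0.1112, 0.1379]
tcp_rot: [179.7, 0.6, 119.9]
wrist_force: [-0.1, 0.8, -2.1]
opening: 0.0567
```

Emit:
servo_tool(steps=[{"x": 0, "y": 0, "z": -1, "yaw": 0}, {"x": 0, "y": 0, "z": -2.5, "yaw": 0}, {"x": 0, "y": 0, "z": -3, "yaw": 0}, {"x": 0, "y": 0, "z": -3, "yaw": 0}])

```text
time: 24.75
ee_pos: [0.5205, 0.1112, 0.1356]
tcp_rot: [179.6, 0.6, 119.9]
wrist_force: [-3.0, -1.3, 5.4]
opening: 0.0571
```

Emit:
servo_tool(steps=[{"x": 0, "y": 0, "z": 0.5, "yaw": 0}, {"x": 0, "y": 0, "z": 0.5, "yaw": 0}, {"x": 0, "y": 0, "z": 0.5, "yaw": 0}, {"x": 0, "y": 0, "z": 0.5, "yaw": 0}, {"x": 0, "y": 0, "z": 0.5, "yaw": 0}], grip=85)

```text
time: 25.38
ee_pos: [0.5205, 0.1112, 0.136]
tcp_rot: [179.6, 0.6, 119.9]
wrist_force: [0.8, -0.1, 0.1]
opening: 0.0851
```

Emit:
servo_tool(steps=[{"x": 0, "y": 0, "z": 20, "yaw": 0}, {"x": 0, "y": 0, "z": 60, "yaw": 0}, {"x": 0, "y": 0, "z": 100, "yaw": 0}, {"x": -2, "y": 30, "z": 110, "yaw": 8}, {"x": -4, "y": 65, "z": 105, "yaw": 17}, {"x": -7, "y": 100, "z": 100, "yaw": 26}, {"x": -10, "y": 135, "z": 90, "yaw": 35}, {"x": -13, "y": 160, "z": 75, "yaw": 44}, {"x": -13, "y": 172, "z": 60, "yaw": 53}, {"x": -13, "y": 172, "z": 60, "yaw": 59.5}, {"x": -13, "y": 172, "z": 60, "yaw": 59.5}, {"x": -13, "y": 172, "z": 60, "yaw": 59.5}])

```text
time: 26.88
ee_pos: [0.5077, 0.2831, 0.1963]
tcp_rot: [179.6, 0.6, 179.2]
wrist_force: [0.8, -0.3, 0.9]
opening: 0.0855
```

```bash
python3 - <<'E'
from h import *
o=get_obs();print(o["time"],o["ee_pos"],o["tcp_rot"],o["q"])
im,d,K,W=cam("wrist");save("w11",im);np.savez("w11.npz",im=im,d=d,K=K,W=W)
P=pts(d,K,W)
m=(abs(P[...,2]-.103)<.006)&(d>0)&(np.hypot(P[...,0]-.507,P[...,1]-.283)<.04)
c=max(cv2.findContours(m.astype(np.uint8),0,1)[0],key=cv2.contourArea)[:,0].astype(float)
Q=np.array([ray(K,W,a,b,.103)[:2] for a,b in c])*1000
print(m.sum(),np.median(P[m][:,2]),cv2.minAreaRect(Q.astype(np.float32)))
im,d,K,W=cam("top");save("t11",im);lid(im,d,K,W,"red",.155);lid(im,d,K,W,"green",.111)
E
```

```text
26.875 [0.50767529 0.28312867 0.19634848] [179.61271106   0.61502084 179.22004545] [2.91351392e+01 7.76945991e+00 6.80609185e+00 8.83104103e+01
 2.89782034e-02 2.99131987e+01]
1589 0.10380625516571898 ((504.7069091796875, 282.2738342285156), (15.895188331604004, 47.0311393737793), 89.74859619140625)
red px [282.2 195.9] n 312 z 0.1547 encl 516.1 110.7 28.5 fit [515.9 110.8] 26.8
green px [418.8 205.8] n 292 z 0.1105 encl 490.0 -275.8 28.2 fit [ 490.3 -275.8] 26.7
```

View pics/w11.png

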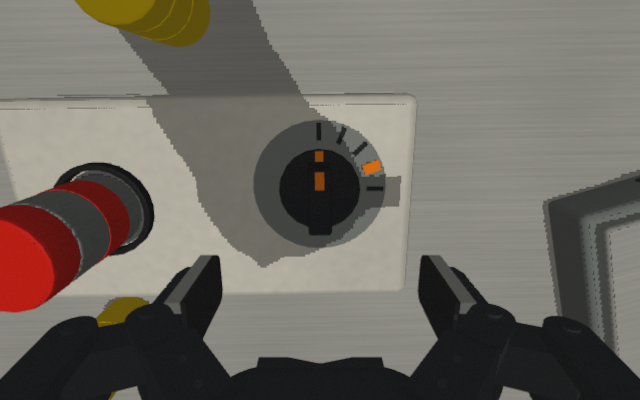

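View pics/t11.png

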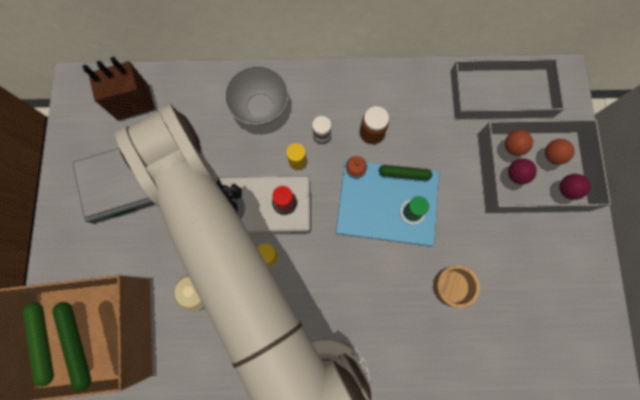

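Red is in the black ring, green in the white ring, both released and upright. The wrist view shows the dial at (320,190) at rest, with the bar's stripe at the first mark and the wide orange mark at (372,168), clockwise. The bar centre is (504.7, 282.3) mm and measures 47 x 16 mm, which fits the given size. Going down onto the bar.

Emit:
servo_tool(steps=[{"x": -2.5, "y": -0.8, "z": -20, "yaw": 0.3}, {"x": -2.5, "y": -0.8, "z": -50, "yaw": 0.3}, {"x": -2.5, "y": -0.8, "z": -80, "yaw": 0.3}, {"x": -2.5, "y": -0.8, "z": -97, "yaw": 0.3}, {"x": -2.5, "y": -0.8, "z": -97, "yaw": 0.3}, {"x": -2.5, "y": -0.8, "z": -97, "yaw": 0.3}], grip=60)

```text
time: 27.72
ee_pos: [0.5057, 0.2825, 0.1007]
tcp_rot: [179.6, 0.7, 179.5]
wrist_force: [-0.3, 0.7, 0.7]
opening: 0.06
```

Emit:
servo_tool(steps=[{"x": 0, "y": 0, "z": 0, "yaw": 0}, {"x": 0, "y": 0, "z": 0, "yaw": 0}, {"x": 0, "y": 0, "z": 0, "yaw": 0}, {"x": 0, "y": 0, "z": 0, "yaw": 0}, {"x": 0, "y": 0, "z": 0, "yaw": 0}, {"x": 0, "y": 0, "z": 0, "yaw": 0}, {"x": 0, "y": 0, "z": 0, "yaw": 0}, {"x": 0, "y": 0, "z": 0, "yaw": 0}], grip=8, grip_force=60)

```text
time: 28.72
ee_pos: [0.5061, 0.2832, 0.1017]
tcp_rot: [179.5, 0.8, 179.6]
wrist_force: [-0.7, 3.5, 5.4]
opening: 0.0148
```

```bash
python3 - <<'E'
from h import *
o=get_obs();print(o["time"],o["ee_pos"],o["tcp_rot"],o["torque"],o["wrist_force"])
im,d,K,W=cam("wrist");save("w12",im)
E
```

```text
28.725 [0.50606807 0.28322254 0.10165029] [179.47318175   0.77505203 179.5716154 ] [0.53905623 0.13468027 0.12914618] [-0.65245475  3.47638747  5.38551866]
```

View pics/w12.png

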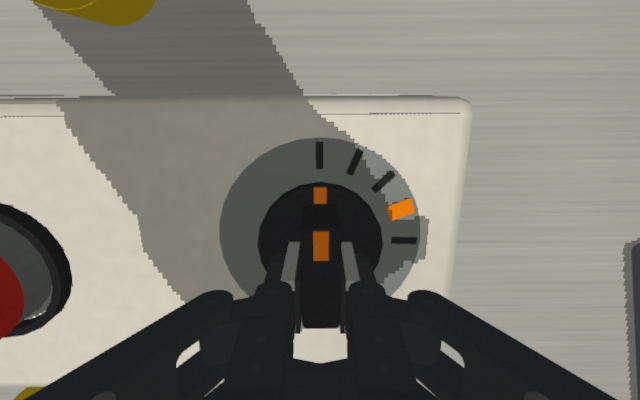

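The bar is held, with the stripe between the pads pointing at the rest mark. Turning clockwise in parts.

Emit:
servo_tool(steps=[{"x": 0, "y": 0, "z": 0, "yaw": -4}, {"x": 0, "y": 0, "z": 0, "yaw": -9}, {"x": 0, "y": 0, "z": 0, "yaw": -14}, {"x": 0, "y": 0, "z": 0, "yaw": -19}, {"x": 0, "y": 0, "z": 0, "yaw": -24}, {"x": 0, "y": 0, "z": 0, "yaw": -29}, {"x": 0, "y": 0, "z": 0, "yaw": -34}, {"x": 0, "y": 0, "z": 0, "yaw": -34}])

```text
time: 29.78
ee_pos: [0.5056, 0.2822, 0.1017]
tcp_rot: [179.6, 0.8, 145.5]
wrist_force: [-3.4, -4.0, 3.6]
opening: 0.015
```

```bash
python3 - <<'E'
from h import *
o=get_obs();print(o["time"],o["ee_pos"],o["tcp_rot"],o["torque"],o["wrist_force"])
im,d,K,W=cam("wrist");save("w13",im)
E
```

```text
29.775 [0.50560328 0.28222518 0.10170448] [179.60583603   0.8041686  145.48494489] [-1.0244297   0.68842779  0.11880304] [-3.35845334 -3.9582496   3.63927557]
```

View pics/w13.png

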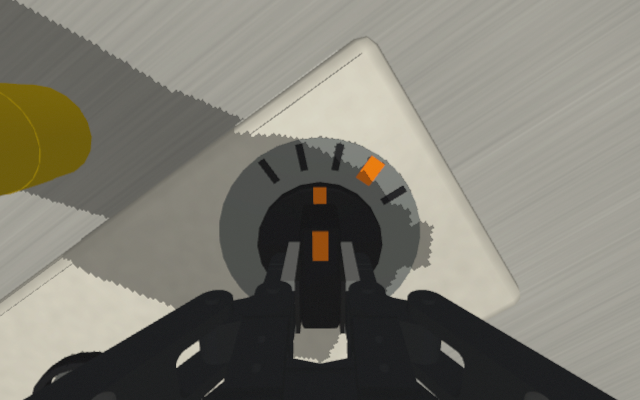

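The dial follows: the stripe is centred in the jaws, between the first and second click marks. Turning the remaining 34.7 degrees.

Emit:
servo_tool(steps=[{"x": 0, "y": 0, "z": 0, "yaw": -4}, {"x": 0, "y": 0, "z": 0, "yaw": -9}, {"x": 0, "y": 0, "z": 0, "yaw": -14}, {"x": 0, "y": 0, "z": 0, "yaw": -19}, {"x": 0, "y": 0, "z": 0, "yaw": -24}, {"x": 0, "y": 0, "z": 0, "yaw": -29}, {"x": 0, "y": 0, "z": 0, "yaw": -32.5}, {"x": 0, "y": 0, "z": 0, "yaw": -34.7}, {"x": 0, "y": 0, "z": 0, "yaw": -34.7}, {"x": 0, "y": 0, "z": 0, "yaw": -34.7}])

```text
time: 31.08
ee_pos: [0.5046, 0.2815, 0.1017]
tcp_rot: [179.7, 0.8, 110.8]
wrist_force: [-5.1, -2.6, 6.1]
opening: 0.0149
```

```bash
python3 - <<'E'
from h import *
o=get_obs();print(o["time"],o["ee_pos"],o["tcp_rot"],o["torque"],o["wrist_force"])
im,d,K,W=cam("wrist");save("w14",im);np.savez("w14.npz",im=im,d=d,K=K,W=W)
hsv=cv2.cvtColor(im,cv2.COLOR_RGB2HSV);m=(hsv[...,0]>5)&(hsv[...,0]<20)&(hsv[...,1]>180)&(hsv[...,2]>110)
n,l,st,ce=cv2.connectedComponentsWithStats(m.astype(np.uint8))
for i in range(1,n):
    if st[i,4]>60: 
        for z in(.061,.0715,.103): print(ce[i].round(),st[i,4],z,(ray(K,W,*ce[i],z)*1000).round(1))
im,d,K,W=cam("side");save("s14",im);im,d,K,W=cam("top");save("t14",im);lid(im,d,K,W,"red",.155);lid(im,d,K,W,"green",.111)
E
```

```text
31.075 [0.50461408 0.28150657 0.10167731] [179.7460554    0.84483301 110.84722073] [-0.74669156  1.38638732  0.17415038] [-5.08020353 -2.63927438  6.13323924]
[319. 155.] 437 0.061 [489.7 322.9  61. ]
[319. 155.] 437 0.0715 [489.  324.7  71.5]
[319. 155.] 437 0.103 [486.9 329.9 103. ]
[319. 196.] 208 0.061 [497.  303.9  61. ]
[319. 196.] 208 0.0715 [495.9 306.9  71.5]
[319. 196.] 208 0.103 [492.4 315.8 103. ]
[320. 246.] 462 0.061 [507.1 278.2  61. ]
[320. 246.] 462 0.0715 [505.2 282.9  71.5]
[320. 246.] 462 0.103 [499.8 296.8 103. ]
red px [282.2 195.9] n 313 z 0.1545 encl 515.7 111.2 28.5 fit [515.9 110.9] 26.8
green px [418.7 205.9] n 291 z 0.1104 encl 489.2 -275.9 28.8 fit [ 490.  -275.8] 26.7
```

View pics/w14.png

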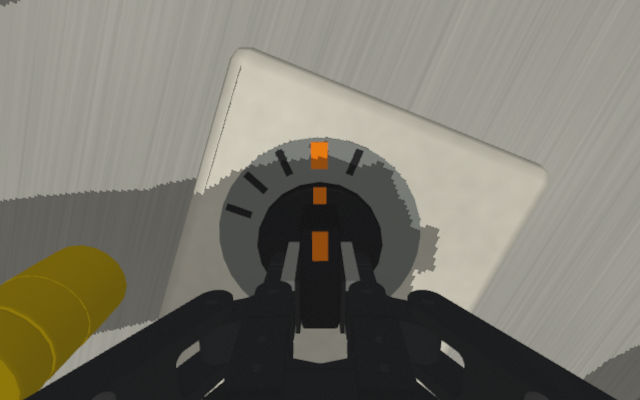

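View pics/s14.png

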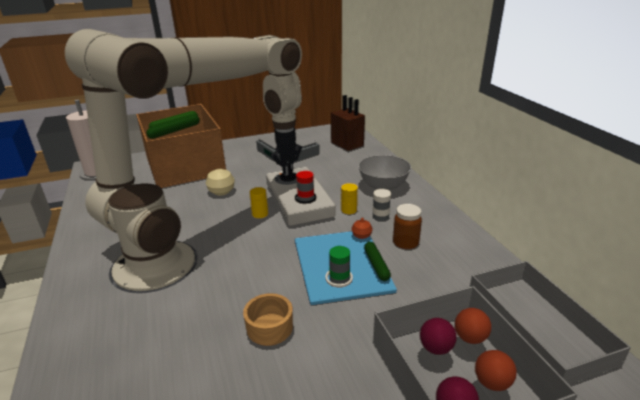

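The stripe (320,246), skirt mark (319,196) and wide orange mark (319,155) line up, so the pointer is on the third click. The side view shows red upright on the chopper and green upright in the board ring, with everything else in place. Forces are small and steady, so I'm handing in while holding.

```bash
python3 - <<'E'
from h import *
o=get_obs();print(o["time"],o["tcp_rot"],o["opening"],o["wrist_force"])
print(job_done())
E
```

```text
31.225 [179.74826612   0.84207685 110.84806466] 0.014657788818800768 [-5.69074935 -2.99348661  5.75619978]
the job is handed in; nothing more can be done
None
```

The jars are swapped: red is in the chopper's drive-seat ring and green is in the white holder ring, both upright and let go. I then turned the dial 68.7° (1.2 rad) clockwise to the third click and handed in at 31.2 s while still gripping it there.

- **Dial:** in the last wrist picture the pointer stripe lines up with the wide orange mark, and the dial followed the gripper the whole way.
- **Jars and scene:** the lids' heights and positions fit seated jars. In the last side view nothing else looked moved.
- **Forces:** the wrist force read after each move stayed under 15 N.
- **Disagreement:** the top camera read x about 3–6 mm lower than the wrist camera. I used the wrist values because they matched the fingertips, and the grasps and ring fits bore this out.
- **Refused move:** one early move call was refused for missing keys, and nothing moved.

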